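# Set up the bun display on the bakery counter

### The arm

A 6-joint arm with a two-finger parallel gripper is mounted at the origin on the work surface. World frame = base frame: x ahead of the robot, y to its left, z up, the work surface at z = 0. Lengths are in m, angles in degrees, forces in N, time in s.
With the tool pointing down it reaches from about 0.4 to 0.825 m from the base axis. Payload 7 kg.
Tool frame: the origin (TCP) lies between the finger pads; the fingertips stand 22 mm ahead of it and the grasp point (between the pads) lies 3 mm ahead of it; z points along the fingers, y is the line along which they close (so a half turn about z gives the same grasp; the last joint's range is limited). The gripper opens to 88 mm and grips with 3 to 60 N. Pads are 19 mm wide; open, the fingers measure 130 mm over their backs; the gripper's body (78 mm by 193 mm) begins 47 mm behind the grasp point.
Start: joints at [-54.597, 20.546, 0.682, 0, -70.136, -16.507], TCP at [0.219, -0.639, 0.249] pointing down, gripper open.
Joint ranges: [-176.03, 176.03], [-82.01, 121.73], [-58.28, 71.71], [-173.87, 95.51], [-174.79, -0.11], [-173.66, 173.66]. Speed limits (degrees/s): [136.94, 136.94, 172.46, 180, 180, 180].

### API

Orientations are given as [roll, pitch, yaw] about the fixed x, y, z axes, in that order (R = Rz(yaw) Ry(pitch) Rx(roll)).
In Python, from plant import ctrl gives the robot as it stands.
- The arm moves only by the tool apply_moves, never from a script. Its argument "targets" is a list of rows, each an object with "travel": the shift along the tool's x, y, z in mm, a list of three; "roll": the turn about the tool's z in degrees; "jaw": the finger opening in mm, from 0 to 87.6. In form: [{"travel": [tx, ty, tz], "roll": roll, "jaw": jaw}, ...]. A call has 1 to 10 rows; each row shifts and turns the commanded pose from where the row before left it, along the tool's axes as they then stand; what a row does not reach is not made up. A row lasts 1/10 s, in which the tool goes at most 50 mm and 8.59 degrees, less where a joint would pass 70% of its speed; a pose out of reach is approached as far as the arm can. A call with a gripper value outside its range is refused whole. The fingers move at their own pace and stop on an object; the grip force is fixed at half the most. Time passes only in rows, so rows that do not move let the fingers close. It gives the time, the measured TCP pose, the force, the opening and the grip force at its end, in the units of the state.
- ctrl.get_obs(): the state, without advancing time (a new reading comes with each control period).
- ctrl.snapshot(name): name is "side" or "top"; returns the picture (480x640x3 uint8, red, green, blue); there is no depth.
- ctrl.calibration(name): a dict with "K" (3x3 intrinsics, pixels), "dist_coeffs" ([k1, k2, p1, p2, k3] as OpenCV has them; the pictures are not rectified), "extrinsics" (4x4, takes a point from camera to world coordinates). Camera axes: x right, y down, z forward; pixel columns grow to the right and rows downward; lengths in m; the calibration is good to about 2 mm. A picture is of the moment at which its call begins. calibration takes no time and is no camera call.
- ctrl.close_job(): hands the job in; it is judged then, once.
The state is a dict: "clock": time; "joint_pos": joint angles; "qvel": joint speeds; "tau": joint torques, N m; "tool_pos": TCP position; "orientation": TCP orientation; "force": force on the tool from outside, world axes, zero at the start; "moment": the same for the moment, N m; "opening": finger opening in m; "gripper_force": force on a finger pad.
Only numpy, scipy, OpenCV 4.12 (cv2) and the standard library are available. Lean on these libraries where they do the work, as an engineer would, in place of code of your own. Each camera call takes 0.05 s, during which the arm holds its last target. There are 200 camera calls.

### The job

Set up the bun display: lift the wire basket up clear of its hook's tip, without wrenching it against the hook, and stand it on the back half of the oak riser; then fill it with all the buns from the cooling rack, and stand the chalkboard price sign square on the front end of the riser, in front of the basket. The buns are soft, so hold them lightly and lower each one down inside the basket rather than dropping it; leave the jam jar, the sugar shaker and the loaf where they are.

Things in the scene. Friction and masses are not known exactly. Their poses are not given: they have to be found in the camera images.
- basket: round shallow copper-wire basket with a plywood floor, about 0.3 kg, 162 mm across the base, 204 mm across the rim, rim 57 mm above its underside; inside: floor 5 mm above the underside and 160 mm across, widening to 190 mm at the rim. Origin: centre of its underside; z up. Its bail is hinged on the rim along the basket's y axis. It hangs from the hook by the bail at the start, its underside 73 mm above the counter.
- bail_mid (a point): middle of the top bar of the basket's swing bail (handle); the bar is round, 10 mm thick, straight for 132 mm along this point's y axis, and the hook carries it at this middle point, so there is 60 mm of free bar on either side. It is 162 mm above the basket's underside when upright. The bail swings freely about the rim (112 mm radius, 1.5 rad either way) and drops onto the rim by itself when let go.
- hook_seat (a point): lowest point of the upturned hook on its stand, 230 mm above the counter, where the bail rests; the stand is fixed. The hook is a 10 mm round bar that comes from the post (150 mm off, on the +x side of this point; post top 280 mm high) and opens towards -x of this point, where it turns up.
- hook_tip (a point): top of the hook's upturned tip: 42 mm above the seat and 30 mm from it towards -x of the stand. The bail has to be lifted over it before it can be withdrawn towards -x.
- board: oak display riser, fixed: plank 280 mm along its x, 220 mm along its y, top 40 mm above the counter. Origin under its centre on the counter, z up; +x is its front, the customers' side, away from the robot; -x is its back. It may be on the robot's left or right.
- rack: wire cooling rack, fixed, 220 x 220 mm, flat top without a rim 18 mm above the counter; origin under its centre on the counter. It may be on the robot's left or right.
- bun1_c (a point): a soft round bun, pale gold with a browner top, 46 mm across at 15 mm up, 38 mm high, flat underside, 40 to 70 g, standing on the cooling rack at the start; this point is its centre, 19 mm above its underside. Three to five of the five buns are there; None if absent. Its crust cracks if the fingers press it with more than 30 N in all (15 N from each of two fingers), or if it falls freely more than about 7 cm.
- bun2_c (a point): a soft round bun, pale gold with a browner top, 46 mm across at 15 mm up, 38 mm high, flat underside, 40 to 70 g, standing on the cooling rack at the start; this point is its centre, 19 mm above its underside. Three to five of the five buns are there; None if absent. Its crust cracks if the fingers press it with more than 30 N in all (15 N from each of two fingers), or if it falls freely more than about 7 cm.
- bun3_c (a point): a soft round bun, pale gold with a browner top, 46 mm across at 15 mm up, 38 mm high, flat underside, 40 to 70 g, standing on the cooling rack at the start; this point is its centre, 19 mm above its underside. Three to five of the five buns are there; None if absent. Its crust cracks if the fingers press it with more than 30 N in all (15 N from each of two fingers), or if it falls freely more than about 7 cm.
- bun4_c (a point): a soft round bun, pale gold with a browner top, 46 mm across at 15 mm up, 38 mm high, flat underside, 40 to 70 g, standing on the cooling rack at the start; this point is its centre, 19 mm above its underside. Three to five of the five buns are there; None if absent. Its crust cracks if the fingers press it with more than 30 N in all (15 N from each of two fingers), or if it falls freely more than about 7 cm.
- bun5_c (a point): a soft round bun, pale gold with a browner top, 46 mm across at 15 mm up, 38 mm high, flat underside, 40 to 70 g, standing on the cooling rack at the start; this point is its centre, 19 mm above its underside. Three to five of the five buns are there; None if absent. Its crust cracks if the fingers press it with more than 30 N in all (15 N from each of two fingers), or if it falls freely more than about 7 cm.
- sign_c (a point): small blank chalkboard price sign, the same on both faces: upright panel 14 mm thick (along its x), 66 mm wide (its y), on a foot 44 mm (x) x 74 mm (y) x 10 mm; 80 mm high in all, 90 g. This point is half-way up, 40 mm above its underside. It stands on the bare counter at the start.
- jar: bystander: glass jam jar, 56 mm across, 85 mm high; origin under its centre
- shaker: bystander: sugar shaker of glass with a steel top, 52 mm across, 96 mm high; origin under its centre
- loaf: bystander: round brown cob loaf, 110 mm across, 75 mm high; origin under its centre
There are look-alikes about, which are no part of the job. What is shaped like the part that bears bun3_c but blue is not meant. Leave any pink look-alike of the part that bears bun2_c alone.

How it is judged (in metres and radians):
On the way, in this order (a step that is already met when the one before it is completed fails the run):
1. the basket is off the hook: its bail has been lifted over the tip and withdrawn towards the open side (x of bail_mid in the frame of hook_seat below -0.055 m and height (world z) of basket above 0.05 m), for 0.1 s.
2. the empty basket stands upright on the riser's back half, let go (x of basket in the frame of board between -0.09 and 0.015 m and y of basket in the frame of board between -0.05 and 0.05 m and z of basket in the frame of board between 0.034 and 0.048 m and angle between basket's own z axis and vertical below 0.1 rad and linear speed of basket below 0.03 m/s and contact force between the fingers and basket below 0.1 N and not (distance between bun1_c and basket below 0.085 m) and not (distance between bun2_c and basket below 0.085 m) and not (distance between bun3_c and basket below 0.085 m) and not (distance between bun4_c and basket below 0.085 m) and not (distance between bun5_c and basket below 0.085 m)), for 0.3 s.
At the end, for the whole second after the job is handed in: Basket upright on the riser, centre 90 mm behind to 15 mm ahead of its centre, 50 mm to a side. All buns at rest in it, centres within 85 mm of its axis, 10-70 mm above its underside. Sign upright on the riser 70-135 mm ahead of its centre, 80 mm to a side, square to 0.4 rad. All let go (x of basket in the frame of board between -0.09 and 0.015 m and y of basket in the frame of board between -0.05 and 0.05 m and z of basket in the frame of board between 0.034 and 0.048 m and angle between each of basket, sign_c's own z axis and vertical below 0.1 rad and linear speed of each of basket, bun1, bun2, bun3, bun4, bun5, sign below 0.03 m/s and horizontal distance between each of bun1_c, bun2_c, bun3_c, bun4_c, bun5_c and basket below 0.085 m and z of bun1_c in the frame of basket between 0.01 and 0.07 m and z of bun2_c in the frame of basket between 0.01 and 0.07 m and z of bun3_c in the frame of basket between 0.01 and 0.07 m and z of bun4_c in the frame of basket between 0.01 and 0.07 m and z of bun5_c in the frame of basket between 0.01 and 0.07 m and x of sign_c in the frame of board between 0.07 and 0.135 m and y of sign_c in the frame of board between -0.08 and 0.08 m and z of sign_c in the frame of board between 0.072 and 0.09 m and angle between the x axis of sign_c and the x axis of board, either way round below 0.4 rad); the robot touches nothing.
It fails at once if a bun is squeezed: the fingers press it with more than 30 N in all (contact force between the fingers and bun1 above 30 N or contact force between the fingers and bun2 above 30 N or contact force between the fingers and bun3 above 30 N or contact force between the fingers and bun4 above 30 N or contact force between the fingers and bun5 above 30 N).
It fails at once if a bun is dropped: it falls free of the fingers faster than 1.2 m/s (about 7 cm) ((linear speed of bun1 above 1.2 m/s and contact force between the fingers and bun1 below 0.01 N) or (linear speed of bun2 above 1.2 m/s and contact force between the fingers and bun2 below 0.01 N) or (linear speed of bun3 above 1.2 m/s and contact force between the fingers and bun3 below 0.01 N) or (linear speed of bun4 above 1.2 m/s and contact force between the fingers and bun4 below 0.01 N) or (linear speed of bun5 above 1.2 m/s and contact force between the fingers and bun5 below 0.01 N)).
It fails at once if the basket is dropped: faster than 1.0 m/s free of the fingers (linear speed of basket above 1 m/s and contact force between the fingers and basket below 0.01 N).
It fails at once if the basket is wrenched against the hook: more than 25 N between them (contact force between basket and stand above 25 N).
It fails at once if the jar, the shaker or the loaf is moved more than 2 cm (distance of any of jar, shaker, loaf from where it was at the start of the episode above 0.02 m).
Of bun1, bun2, bun3, bun4, bun5 only 3 to 5 are there at a start; the rules pass over those that are not, and their reading is None.
At some moment in a run one of bun1, bun2, bun3, bun4, bun5 may be knocked a few centimetres aside while the robot is not near it.
It also fails if it takes over 210 s, if anything falls off the work surface, if the arm or the gripper's body presses on something with over 40 N, if the wrist force passes 120 N, or if a joint passes its speed limit or range.

## Working session

There is one attempt and no reset: what is moved stays moved. The work goes in short steps, Python scripts to look and compute and a tool call to move; the robot and the scene stay as the last step left them, time stands still between calls to the robot, and variables do not carry over. Pictures are saved under pics/ and viewed, at most 14 in all, crops included, and the job is handed in when it is done.

Besides the shell and the picture viewer there is one more tool, called as name(argument=value, ...) on one line, values as JSON. apply_moves: Moves the arm, as the interface text tells. Its arguments: {"type":"object","properties":{"targets":{"type":"array","items":{"type":"object","properties":{"travel":{"type":"array","items":{"type":"number"}},"roll":{"type":"number"},"jaw":{"type":"number"}}}}},"required":["targets"]}

```bash
mkdir -p pics; python3 - <<'E'
from plant import ctrl
import cv2,numpy as np
for n in("side","top"):
    im=ctrl.snapshot(n); cv2.imwrite(f"pics/{n}0.png",im[:,:,::-1])
    c=ctrl.calibration(n); print(n,np.round(c["K"],1).tolist(),c["dist_coeffs"]);print(np.round(c["extrinsics"],3).tolist())
print(ctrl.get_obs())
E
ls
```

```text
side [[617.2, 0.0, 323.5], [0.0, 617.2, 232.3], [0.0, 0.0, 1.0]] [-0.15587378  0.          0.          0.          0.        ]
[[0.813, -0.4, 0.422, -0.099], [-0.582, -0.536, 0.612, -0.948], [-0.019, -0.744, -0.668, 1.27], [0.0, 0.0, 0.0, 1.0]]
top [[463.7, 0.0, 314.1], [0.0, 463.7, 238.6], [0.0, 0.0, 1.0]] [0.00343793 0.         0.         0.         0.        ]
[[0.027, -0.989, 0.148, 0.448], [-0.999, -0.03, -0.017, 0.082], [0.021, -0.148, -0.989, 1.229], [0.0, 0.0, 0.0, 1.0]]
{'clock': 0.1, 'joint_pos': array([-5.45945174e+01,  2.05866524e+01,  6.39404398e-01, -1.84869333e-02,
       -7.01337080e+01, -1.65068951e+01]), 'qvel': array([ 0.01715857, -0.04808307,  0.13712535,  0.00691471, -0.01027516,
       -0.00606425]), 'tau': array([-1.39431158e-03, -5.84161341e+01,  2.93749559e+01,  7.01547727e+00,
        1.01702049e-02, -5.85125531e-05]), 'tool_pos': array([ 0.21848663, -0.63824718,  0.24772453]), 'orientation': array([ 1.79917442e+02, -6.34072697e-03, -1.61107703e+02]), 'force': array([0.46076132, 1.02313729, 0.21657237]), 'moment': array([ 0.03888419, -0.01318527, -0.03177226]), 'gripper_force': 0.0, 'opening': 0.08767052443241645}
pics
```

View pics/top0.png

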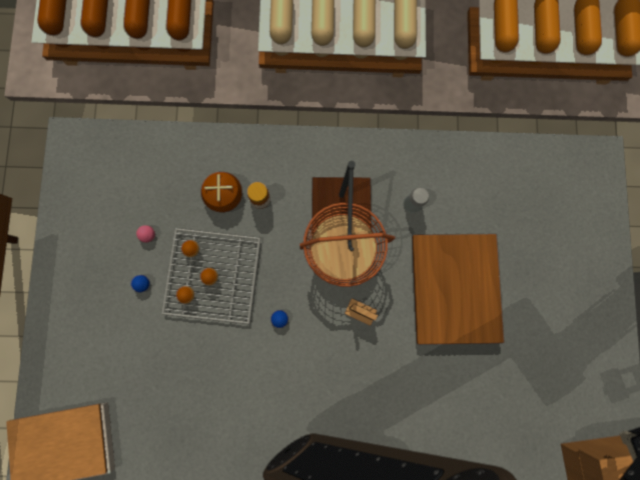

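View pics/side0.png

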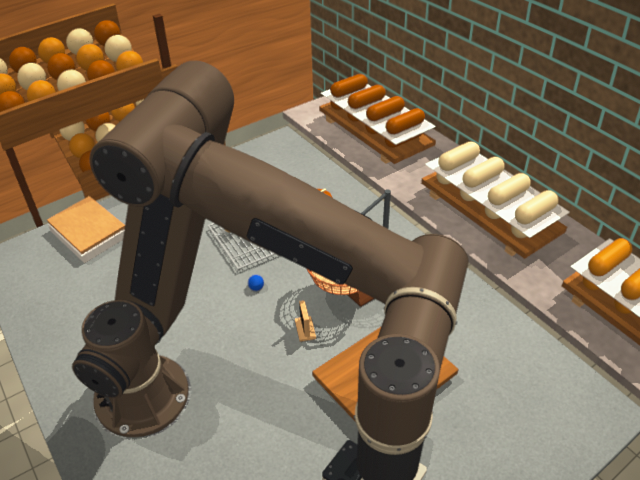

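The top view shows the rack at about (212,277) with three golden-brown buns at (190,247), (209,275) and (185,294). The look-alikes are blue at (140,283) and (280,318), and pink at (146,233). The basket is at (345,245) with its bail bar from (305,240) to (390,237), and the hook post is at (350,165). The sign is at (362,312), the riser at (458,290), the loaf at (221,190), the jar at (258,192) and the shaker at (421,196).

```bash
cat > h.py <<'E'
from plant import ctrl
import cv2,numpy as np
def ray(n,uv,z):
    c=ctrl.calibration(n);E=np.array(c["extrinsics"])
    p=cv2.undistortPoints(np.array(uv,float).reshape(-1,1,2),np.array(c["K"]),np.array(c["dist_coeffs"])).reshape(-1,2)
    d=np.c_[p,np.ones(len(p))]@E[:3,:3].T
    return E[:3,3]+d*((z-E[2,3])/d[:,2])[:,None]
def proj(n,X):
    c=ctrl.calibration(n);E=np.linalg.inv(np.array(c["extrinsics"]))
    return cv2.projectPoints(np.array(X,float).reshape(-1,1,3),cv2.Rodrigues(E[:3,:3])[0],E[:3,3],np.array(c["K"]),np.array(c["dist_coeffs"]))[0].reshape(-1,2)
def snap(n,name):
    im=ctrl.snapshot(n)[:,:,::-1].copy(); cv2.imwrite(f"pics/{name}.png",im); return im
def blobs(im,lo,hi,box,amin=40):
    m=cv2.inRange(cv2.cvtColor(im,cv2.COLOR_BGR2HSV),lo,hi); k=np.zeros_like(m); x0,y0,x1,y1=box; k[y0:y1,x0:x1]=m[y0:y1,x0:x1]
    cs=cv2.findContours(k,cv2.RETR_EXTERNAL,cv2.CHAIN_APPROX_NONE)[0]
    return [c for c in cs if cv2.contourArea(c)>=amin]
E
python3 - <<'E'
from h import *
np.set_printoptions(precision=4,suppress=True)
im=cv2.imread("pics/top0.png")
for c in blobs(im,(5,130,60),(25,255,255),(165,232,260,325)):
    (u,v),r=cv2.minEnclosingCircle(c); print("bun",u,v,r,ray("top",[(u,v)],.035 )[0])
for c in blobs(im,(5,60,60),(25,255,255),(400,220,520,360),1000):
    b=cv2.boxPoints(cv2.minAreaRect(c)); q=ray("top",b,.04); print("board",b.tolist(),q,q.mean(0),[np.linalg.norm(q[i]-q[i-1]) for i in range(4)])
for c in blobs(im,(5,80,120),(25,255,255),(335,292,390,330),20):
    r=cv2.minAreaRect(c);print("sign",r, ray("top",cv2.boxPoints(r),.08))
a=im[150:340,290:400];cv2.imwrite("pics/c1.png",cv2.resize(a,None,fx=3,fy=3,interpolation=cv2.INTER_CUBIC))
b=im[220:340,120:300];cv2.imwrite("pics/c2.png",cv2.resize(b,None,fx=4,fy=4,interpolation=cv2.INTER_CUBIC))
print("jar,shaker,loaf",ray("top",[(258,190)],.085),ray("top",[(421,195)],.096),ray("top",[(220,188)],.07))
E
```

```text
bun 185.0 294.5 9.013978004455566 [0.473  0.3856 0.035 ]
bun 208.5 276.0 8.732224464416504 [0.5216 0.329  0.035 ]
bun 189.5263214111328 248.26315307617188 8.649948120117188 [0.5916 0.3821 0.035 ]
board [[411.0905456542969, 234.08303833007812], [499.2283020019531, 230.25094604492188], [504.1245422363281, 342.8641662597656], [415.9867858886719, 346.6962585449219]] [[ 0.6455 -0.1909  0.04  ]
 [ 0.6628 -0.4227  0.04  ]
 [ 0.3742 -0.4258  0.04  ]
 [ 0.3589 -0.2021  0.04  ]] [ 0.5103 -0.3104  0.04  ] [np.float64(0.28680845772303104), np.float64(0.232440157296134), np.float64(0.28857046279552634), np.float64(0.22417048709245563)]
sign ((347.5, 311.0), (5.0, 8.0), 0.0) [[ 0.4331 -0.0185  0.08  ]
 [ 0.4525 -0.0182  0.08  ]
 [ 0.4529 -0.0305  0.08  ]
 [ 0.4335 -0.0308  0.08  ]]
sign ((365.50006103515625, 310.0000305175781), (25.938386917114258, 9.391485214233398), 26.56505012512207) [[ 0.4496 -0.035   0.08  ]
 [ 0.4703 -0.045   0.08  ]
 [ 0.4437 -0.1024  0.08  ]
 [ 0.4231 -0.0922  0.08  ]]
jar,shaker,loaf [[0.7389 0.2075 0.085 ]] [[ 0.7366 -0.2034  0.096 ]] [[0.7448 0.3062 0.07  ]]
```

View pics/c1.png

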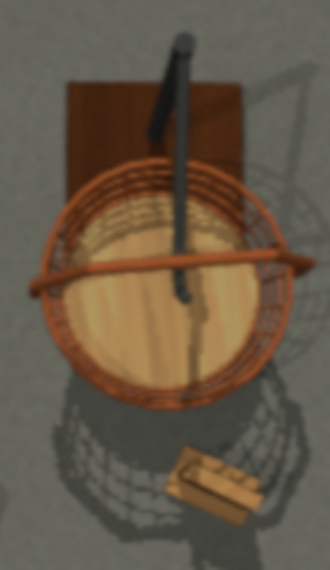

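View pics/c2.png

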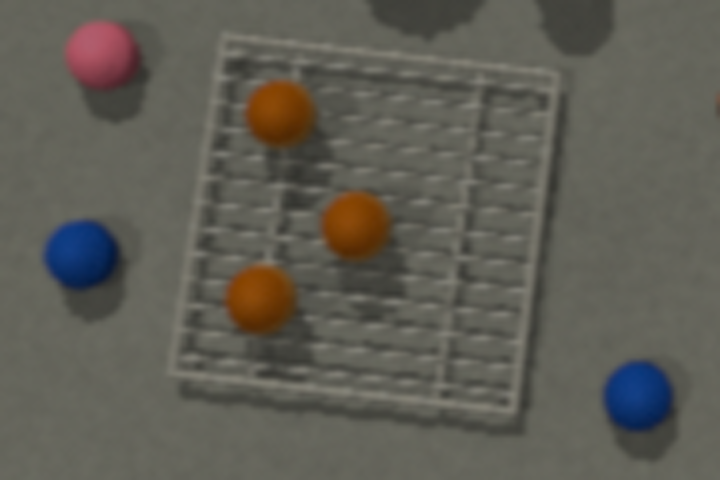

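The crop at c2 confirms three golden-brown buns on the rack, while the pink and blue balls are off it. c1 shows the hook bar going from the post at about (184,45) to the tip at (184,295). The bail crosses it at (181,262). The stand opens towards the robot.

```bash
python3 - <<'E'
from h import *
np.set_printoptions(precision=4,suppress=True)
f=lambda p:[(290+p[0]/3,150+p[1]/3)]
print("post",ray("top",f((184,42)),.28),"tip",ray("top",f((184,296)),.272),"bailmid",ray("top",f((181,262)),.24))
print("bar",ray("top",f((95,268)),.235),ray("top",f((255,258)),.235))
im=cv2.imread("pics/top0.png")
cs=blobs(im,(0,110,60),(14,255,255),(295,195,400,292),200)
c=max(cs,key=cv2.contourArea);e=cv2.fitEllipse(c);print("rim",e,ray("top",[e[0]],.13))
a=cv2.Canny(cv2.cvtColor(im,cv2.COLOR_BGR2GRAY),40,100)[225:355,400:515]
L=cv2.HoughLinesP(a,1,np.pi/360,30,minLineLength=50,maxLineGap=6)[:,0]
for l in L: 
    q=ray("top",[(l[0]+400,l[1]+225),(l[2]+400,l[3]+225)],.04); print(l+[400,225,400,225],q[:,:2].ravel())
E
```

```text
post [[ 0.7523 -0.009   0.28  ]] tip [[ 0.5722 -0.0126  0.272 ]] bailmid [[ 0.601  -0.0132  0.24  ]]
bar [[0.5955 0.0484 0.235 ]] [[ 0.6063 -0.0674  0.235 ]]
rim ((345.2248840332031, 241.80979919433594), (81.46318054199219, 90.95150756835938), 160.09475708007812) [[ 0.6068 -0.0117  0.13  ]]
[410 227 416 354] [ 0.6641 -0.1881  0.341  -0.2021]
[498 241 503 343] [ 0.6342 -0.4185  0.3738 -0.4229]
[425 233 496 233] [ 0.6495 -0.2273  0.6552 -0.4139]
```

apply_moves(targets=[{"travel": [0, 0, -30], "roll": -8.5, "jaw": 60}, {"travel": [0, 0, -30], "roll": -8.5, "jaw": 60}, {"travel": [0, 0, -30], "roll": -8.5, "jaw": 60}, {"travel": [0, 0, -20], "roll": -8.5, "jaw": 60}, {"travel": [0, 0, -10], "roll": -8.5, "jaw": 60}, {"travel": [0, 0, 0], "roll": -8.5, "jaw": 60}, {"travel": [0, 0, 0], "roll": -8.5, "jaw": 60}, {"travel": [0, 0, 0], "roll": -8.5, "jaw": 60}, {"travel": [0, 0, 0], "roll": -3, "jaw": 60}])

```text
clock: 1.0
tool_pos: [0.2186, -0.6384, 0.368]
orientation: [180.0, 0.1, -89.8]
force: [-0.7, 0.2, -0.9]
opening: 0.0602
gripper_force: 0.0
```

apply_moves(targets=[{"travel": [-40, -23, 0], "roll": 0, "jaw": 60}, {"travel": [-40, -23, 0], "roll": 0, "jaw": 60}, {"travel": [-40, -23, 0], "roll": 0, "jaw": 60}, {"travel": [-40, -23, 0], "roll": 0, "jaw": 60}, {"travel": [-40, -23, 0], "roll": 0, "jaw": 60}, {"travel": [-40, -23, 0], "roll": 0, "jaw": 60}, {"travel": [-40, -23, 0], "roll": 0, "jaw": 60}, {"travel": [-40, -23, 0], "roll": 0, "jaw": 60}, {"travel": [-40, -23, 0], "roll": 0, "jaw": 60}, {"travel": [-40, -23, 0], "roll": 0, "jaw": 60}])

```text
clock: 2.0
tool_pos: [0.4497, -0.2372, 0.3685]
orientation: [-180.0, 0.0, -90.1]
force: [1.8, -0.5, 0.2]
opening: 0.0596
gripper_force: 0.0
```

apply_moves(targets=[{"travel": [-40, -23, 0], "roll": 0, "jaw": 60}, {"travel": [-40, -23, 0], "roll": 0, "jaw": 60}, {"travel": [-40, -23, 0], "roll": 0, "jaw": 60}, {"travel": [-40, -23, 0], "roll": 0, "jaw": 60}, {"travel": [-40, -23, 0], "roll": 0, "jaw": 60}, {"travel": [-40, -23, 0], "roll": -5, "jaw": 60}, {"travel": [0, 0, 0], "roll": 0, "jaw": 60}, {"travel": [0, 0, 0], "roll": 0, "jaw": 60}])

```text
clock: 2.8
tool_pos: [0.5878, 0.0018, 0.3675]
orientation: [179.9, -0.0, -85.0]
force: [-0.1, -0.4, 0.3]
opening: 0.0601
gripper_force: 0.0
```

apply_moves(targets=[{"travel": [-7, -12, 0], "roll": 0, "jaw": 60}, {"travel": [0, 0, 20], "roll": 0, "jaw": 60}, {"travel": [0, 0, 25], "roll": 0, "jaw": 60}, {"travel": [0, 0, 25], "roll": 0, "jaw": 60}, {"travel": [0, 0, 25], "roll": 0, "jaw": 60}, {"travel": [0, 0, 20], "roll": 0, "jaw": 60}, {"travel": [0, 0, 10], "roll": 0, "jaw": 60}, {"travel": [0, 0, 0], "roll": 0, "jaw": 60}])

```text
clock: 3.6
tool_pos: [0.5986, 0.0079, 0.2426]
orientation: [179.9, -0.0, -85.2]
force: [-0.4, 0.2, 0.7]
opening: 0.06
gripper_force: 0.0
```

```bash
python3 - <<'E'
from h import *
im=snap("top","t1"); s=snap("side","s1")
a=cv2.resize(im[150:330,270:420],None,fx=2.6,fy=2.6,interpolation=cv2.INTER_CUBIC);b=cv2.resize(s[150:350,250:450],None,fx=2,fy=2,interpolation=cv2.INTER_CUBIC)
b=cv2.resize(b,(390,468))
cv2.imwrite("pics/c3.png",np.hstack([a[:468],b])); print(ctrl.get_obs()["tool_pos"])
E
```

```text
[0.59964864 0.00832818 0.2446095 ]
```

View pics/c3.png

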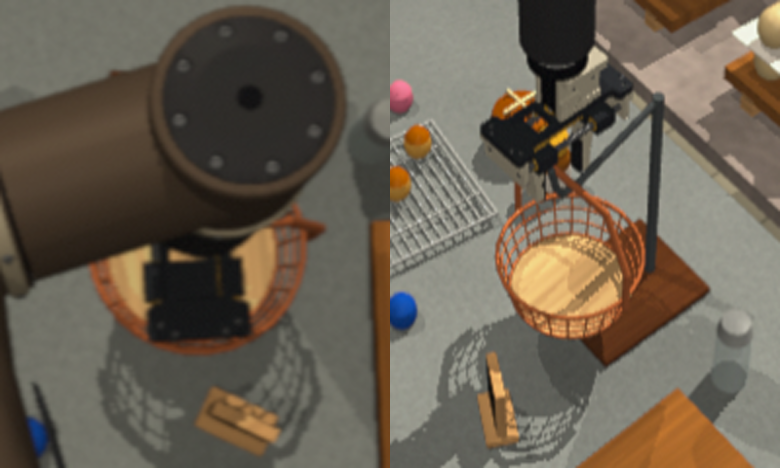

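The side crop shows the fingers straddling the bail just left of the hook, at about (545,170). I'll close gently and watch the grip force.

apply_moves(targets=[{"travel": [0, 0, 1], "roll": 0, "jaw": 20}, {"travel": [0, 0, 0], "roll": 0, "jaw": 20}, {"travel": [0, 0, 0], "roll": 0, "jaw": 20}, {"travel": [0, 0, 0], "roll": 0, "jaw": 8}, {"travel": [0, 0, 0], "roll": 0, "jaw": 8}, {"travel": [0, 0, 0], "roll": 0, "jaw": 8}])

```text
clock: 4.3
tool_pos: [0.5991, 0.0088, 0.2426]
orientation: [-180.0, 0.0, -85.1]
force: [0.0, 0.1, 0.4]
opening: 0.0176
gripper_force: 0.0
```

apply_moves(targets=[{"travel": [0, 0, 0], "roll": 0, "jaw": 0}, {"travel": [0, 0, 0], "roll": 0, "jaw": 0}, {"travel": [0, 0, 0], "roll": 0, "jaw": 0}])

```text
clock: 4.6
tool_pos: [0.5991, 0.0088, 0.2425]
orientation: [180.0, 0.0, -85.1]
force: [0.1, -0.1, 0.3]
opening: 0.0092
gripper_force: 30.0
```

apply_moves(targets=[{"travel": [0, 0, 0], "roll": 0, "jaw": 8.5}, {"travel": [0, 0, 0], "roll": 0, "jaw": 8.5}, {"travel": [0, 0, 0], "roll": 0, "jaw": 8.5}])

```text
clock: 4.9
tool_pos: [0.5991, 0.0087, 0.2426]
orientation: [180.0, 0.0, -85.1]
force: [-0.2, 0.2, -0.4]
opening: 0.0088
gripper_force: 29.3
```

apply_moves(targets=[{"travel": [0, 0, -5], "roll": 0, "jaw": 0}, {"travel": [0, 0, -5], "roll": 0, "jaw": 0}, {"travel": [0, 0, -5], "roll": 0, "jaw": 0}, {"travel": [0, 0, 0], "roll": 0, "jaw": 0}])

```text
clock: 5.3
tool_pos: [0.5995, 0.0088, 0.2585]
orientation: [-179.9, 0.0, -85.1]
force: [-0.4, 1.0, -3.1]
opening: 0.0089
gripper_force: 30.0
```

apply_moves(targets=[{"travel": [0, 0, -8], "roll": 0, "jaw": 0}, {"travel": [0, 0, -10], "roll": 0, "jaw": 0}, {"travel": [0, 0, -10], "roll": 0, "jaw": 0}, {"travel": [0, 0, -10], "roll": 0, "jaw": 0}, {"travel": [0, 0, -10], "roll": 0, "jaw": 0}, {"travel": [0, 0, -5], "roll": 0, "jaw": 0}, {"travel": [0, 0, 0], "roll": 0, "jaw": 0}])

```text
clock: 6.0
tool_pos: [0.5994, 0.0088, 0.3117]
orientation: [-179.9, 0.0, -85.1]
force: [0.6, 0.2, -2.9]
opening: 0.0092
gripper_force: 30.0
```

apply_moves(targets=[{"travel": [-1, 8, 0], "roll": 0, "jaw": 0}, {"travel": [-1, 12, 0], "roll": 0, "jaw": 0}, {"travel": [-1, 15, 0], "roll": 0, "jaw": 0}, {"travel": [-1, 15, 0], "roll": 0, "jaw": 0}, {"travel": [-1, 15, 0], "roll": 0, "jaw": 0}, {"travel": [-1, 15, 0], "roll": 0, "jaw": 0}, {"travel": [-1, 15, 0], "roll": 0, "jaw": 0}, {"travel": [-1, 10, 0], "roll": 0, "jaw": 0}, {"travel": [0, 0, 0], "roll": 0, "jaw": 0}])

```text
clock: 6.9
tool_pos: [0.4926, 0.0077, 0.3111]
orientation: [-179.9, 0.0, -85.1]
force: [0.0, -0.6, -2.6]
opening: 0.0089
gripper_force: 30.0
```

```bash
python3 - <<'E'
from h import *
im=snap("top","t2"); s=snap("side","s2")
cv2.imwrite("pics/c4.png",np.hstack([im[150:400,270:520],s[150:400,250:500]])); print(ctrl.get_obs()["tool_pos"])
E
```

```text
[0.49397635 0.00787322 0.3109261 ]
```

View pics/c4.png

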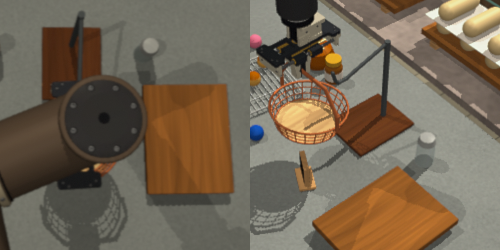

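The basket is off the hook and hangs nearly level. The riser is at about (0.512, -0.311), so I'll carry the basket there.

apply_moves(targets=[{"travel": [6, 2, 0], "roll": 0, "jaw": 0}, {"travel": [14, 3, 0], "roll": 0, "jaw": 0}, {"travel": [20, 4, 0], "roll": 0, "jaw": 0}, {"travel": [25, 5, 0], "roll": 0, "jaw": 0}, {"travel": [28, 6, 0], "roll": 0, "jaw": 0}, {"travel": [28, 6, 0], "roll": 0, "jaw": 0}, {"travel": [28, 6, 0], "roll": 0, "jaw": 0}, {"travel": [28, 6, 0], "roll": 0, "jaw": 0}, {"travel": [28, 6, 0], "roll": 0, "jaw": 0}, {"travel": [25, 6, 0], "roll": 0, "jaw": 0}])

```text
clock: 8.0
tool_pos: [0.4629, -0.2281, 0.3103]
orientation: [180.0, -0.0, -85.2]
force: [0.5, 0.4, -2.5]
opening: 0.0087
gripper_force: 30.0
```

apply_moves(targets=[{"travel": [23, 6, 0], "roll": 0, "jaw": 0}, {"travel": [18, 5, 0], "roll": 0, "jaw": 0}, {"travel": [13, 3, 0], "roll": 0, "jaw": 0}, {"travel": [7, 1, 0], "roll": 0, "jaw": 0}, {"travel": [2, 0, 0], "roll": 0, "jaw": 0}, {"travel": [0, 0, 0], "roll": 0, "jaw": 0}, {"travel": [0, 0, 0], "roll": 0, "jaw": 0}, {"travel": [0, 0, 0], "roll": 0, "jaw": 0}, {"travel": [0, 0, 0], "roll": 0, "jaw": 0}])

```text
clock: 8.9
tool_pos: [0.4542, -0.2893, 0.3107]
orientation: [-180.0, -0.0, -85.1]
force: [0.3, 0.1, -2.4]
opening: 0.0087
gripper_force: 30.0
```

apply_moves(targets=[{"travel": [0, 0, 15], "roll": 0, "jaw": 0}, {"travel": [0, 0, 20], "roll": 0, "jaw": 0}, {"travel": [0, 0, 20], "roll": 0, "jaw": 0}, {"travel": [0, 0, 15], "roll": 0, "jaw": 0}, {"travel": [0, 0, 12], "roll": 0, "jaw": 0}, {"travel": [0, 0, 6], "roll": 0, "jaw": 0}, {"travel": [0, 0, 0], "roll": 0, "jaw": 0}, {"travel": [0, 0, 0], "roll": 0, "jaw": 0}])

```text
clock: 9.7
tool_pos: [0.4545, -0.2899, 0.2232]
orientation: [-180.0, -0.0, -85.1]
force: [0.2, -0.0, -2.3]
opening: 0.0089
gripper_force: 30.0
```

```bash
python3 - <<'E'
from h import *
im=snap("top","t3"); s=snap("side","s3")
cv2.imwrite("pics/c5.png",np.hstack([im[150:450,350:640],s[200:500,300:600].copy() if 0 else cv2.resize(s[200:480,300:600],(321,300))])); print(ctrl.get_obs())
E
```

```text
{'clock': 9.8, 'joint_pos': array([-1.16817480e+01,  8.79490416e+00, -1.86825043e+01,  1.43605716e-02,
       -6.24409385e+01,  1.65782691e+01]), 'qvel': array([-0.04105622, -0.04423841, -0.115276  , -0.130496  ,  0.06498956,
       -0.01156136]), 'tau': array([ 9.14991688e-03, -4.13700628e+01,  2.86978877e+01,  7.07485870e+00,
        7.57776224e-02, -1.65878614e-04]), 'tool_pos': array([ 0.45452944, -0.28991502,  0.2234239 ]), 'orientation': array([-1.79925377e+02, -3.55083989e-02, -8.50968670e+01]), 'force': array([-0.66554845, -0.55935192, -2.0057315 ]), 'moment': array([ 0.06815976,  0.12092506, -0.01902219]), 'gripper_force': 29.953081011772156, 'opening': 0.009024110081721602}
```

View pics/c5.png

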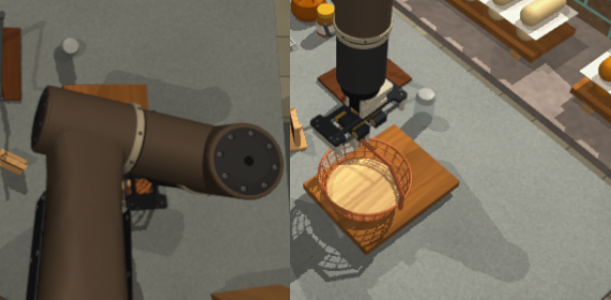

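The basket hangs over the back half of the riser, with its centre in the side crop at about (363,185). It is nearly level, so I'll lower it.

apply_moves(targets=[{"travel": [0, 0, 3], "roll": 0, "jaw": 0}, {"travel": [0, 0, 3], "roll": 0, "jaw": 0}, {"travel": [0, 0, 3], "roll": 0, "jaw": 0}, {"travel": [0, 0, 2], "roll": 0, "jaw": 0}, {"travel": [0, 0, 1], "roll": 0, "jaw": 0}, {"travel": [0, 0, 0], "roll": 0, "jaw": 0}])

```text
clock: 10.4
tool_pos: [0.4549, -0.2894, 0.2117]
orientation: [-179.9, -0.0, -85.1]
force: [-1.0, 5.7, 6.8]
opening: 0.0089
gripper_force: 30.0
```

apply_moves(targets=[{"travel": [0, 0, 2], "roll": 0, "jaw": 0}, {"travel": [0, 0, 0], "roll": 0, "jaw": 0}])

```text
clock: 10.6
tool_pos: [0.4559, -0.2892, 0.2114]
orientation: [-179.7, -0.1, -85.0]
force: [-0.9, 11.7, 16.9]
opening: 0.0091
gripper_force: 30.0
```

apply_moves(targets=[{"travel": [0, 0, -3], "roll": 0, "jaw": 0}, {"travel": [0, 0, 0], "roll": 0, "jaw": 0}, {"travel": [0, 0, 0], "roll": 0, "jaw": 16}, {"travel": [0, 0, 0], "roll": 0, "jaw": 30}, {"travel": [0, 0, 0], "roll": 0, "jaw": 45}, {"travel": [0, 0, -6], "roll": 0, "jaw": 60}, {"travel": [0, 0, -15], "roll": 0, "jaw": 60}, {"travel": [0, 0, -30], "roll": 0, "jaw": 60}, {"travel": [0, 0, -40], "roll": 0, "jaw": 60}, {"travel": [0, 0, -40], "roll": 0, "jaw": 60}])

```text
clock: 11.6
tool_pos: [0.4536, -0.2898, 0.3442]
orientation: [180.0, -0.0, -85.1]
force: [0.2, -0.4, 0.9]
opening: 0.0593
gripper_force: 0.0
```

apply_moves(targets=[{"travel": [-20, -3, 0], "roll": 5, "jaw": 60}, {"travel": [-45, -5, 0], "roll": 0, "jaw": 60}, {"travel": [-45, -5, 0], "roll": 0, "jaw": 60}, {"travel": [-45, -5, 0], "roll": 0, "jaw": 60}, {"travel": [-45, -5, 0], "roll": 0, "jaw": 60}, {"travel": [-45, -5, 0], "roll": 0, "jaw": 60}, {"travel": [-45, -5, 0], "roll": 0, "jaw": 60}, {"travel": [-45, -5, 0], "roll": 0, "jaw": 60}, {"travel": [-45, -5, 0], "roll": 0, "jaw": 60}, {"travel": [0, 0, 0], "roll": 0, "jaw": 60}])

```text
clock: 12.6
tool_pos: [0.4964, 0.0944, 0.3426]
orientation: [-180.0, 0.0, -89.9]
force: [-0.4, -0.3, 0.7]
opening: 0.0601
gripper_force: 0.0
```

```bash
cat > buns.py <<'E'
from h import *
def buns(im,box=(120,215,300,345),z=.035):
    for c in blobs(im,(5,130,60),(25,255,255),box):
        (u,v),r=cv2.minEnclosingCircle(c); print("bun",round(u),round(v),round(r,1),ray("top",[(u,v)],z)[0].round(4))
E
python3 - <<'E'
from buns import *
im=snap("top","t4"); buns(im)
cv2.imwrite("pics/c6.png",cv2.resize(im[200:380,320:530],None,fx=3,fy=3,interpolation=cv2.INTER_CUBIC)); print(ctrl.get_obs()["tool_pos"])
E
```

```text
bun 190 248 8.6 [0.5916 0.3821 0.035 ]
[0.49609482 0.09263313 0.34258199]
```

View pics/c6.png

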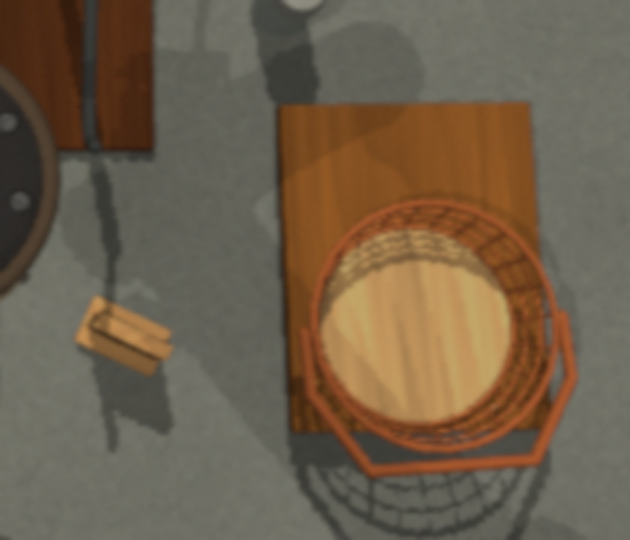

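The bail fell to the back (crop bar at about (455,467)), clear of the opening. The basket rim is centred at crop (435,325), and the sign foot at about (125,337) at roughly 28°.

```bash
python3 - <<'E'
from h import *
f=lambda p:[(320+a/3,200+b/3) for a,b in p]
print("rim",ray("top",f([(435,325),(313,325),(556,325),(435,198),(435,452)]),.095).round(4).tolist())
print("floor",ray("top",f([(416,328),(320,328),(513,328),(416,425)]),.045).round(4).tolist())
print("foot",ray("top",f([(125,337),(78,335),(155,375)]),.008).round(4).tolist())
print("panel",ray("top",f([(103,315),(174,347)]),.08).round(4).tolist())
print("board",ray("top",f([(278,107),(531,102),(540,240),(291,432)]),.04).round(4).tolist())
E
```

```text
rim [[0.4573, -0.3092, 0.095], [0.4546, -0.2099, 0.095], [0.4601, -0.4081, 0.095], [0.5607, -0.3114, 0.095], [0.3568, -0.3071, 0.095]]
floor [[0.4548, -0.3102, 0.045], [0.4525, -0.2286, 0.045], [0.4571, -0.3929, 0.045], [0.3744, -0.3087, 0.045]]
foot [[0.4403, -0.0682, 0.008], [0.4409, -0.0273, 0.008], [0.4085, -0.0946, 0.008]]
panel [[0.458, -0.0411, 0.08], [0.4337, -0.0995, 0.08]]
board [[0.6414, -0.195, 0.04], [0.6526, -0.4165, 0.04], [0.5326, -0.4205, 0.04], [0.3656, -0.2047, 0.04]]
```

apply_moves(targets=[{"travel": [40, 40, 0], "roll": 0, "jaw": 60}, {"travel": [40, 40, 0], "roll": 0, "jaw": 60}, {"travel": [40, 0, 0], "roll": 0, "jaw": 60}, {"travel": [40, 0, 0], "roll": 0, "jaw": 60}, {"travel": [0, 0, 0], "roll": 0, "jaw": 60}])

```text
clock: 13.15
tool_pos: [0.4239, -0.0643, 0.3434]
orientation: [-179.9, -0.0, -90.4]
force: [-0.5, 0.1, 0.8]
opening: 0.0597
gripper_force: 0.0
```

```bash
python3 -c "
from buns import *
buns(snap('top','t5'))"
```

```text
bun 185 294 9.0 [0.473  0.3856 0.035 ]
bun 208 276 8.7 [0.5216 0.329  0.035 ]
bun 190 248 8.6 [0.5916 0.3821 0.035 ]
```

apply_moves(targets=[{"travel": [5, -19, 0], "roll": 0, "jaw": 60}, {"travel": [0, 0, 20], "roll": 8, "jaw": 60}, {"travel": [0, 0, 40], "roll": 8, "jaw": 60}, {"travel": [0, 0, 50], "roll": 7.6, "jaw": 60}, {"travel": [0, 0, 50], "roll": 0, "jaw": 60}, {"travel": [0, 0, 50], "roll": 0, "jaw": 60}, {"travel": [0, 0, 40], "roll": 0, "jaw": 60}, {"travel": [0, 0, 25], "roll": 0, "jaw": 60}, {"travel": [0, 0, 10], "roll": 0, "jaw": 60}, {"travel": [0, 0, 0], "roll": 0, "jaw": 60}])

```text
clock: 14.2
tool_pos: [0.4435, -0.0652, 0.0568]
orientation: [179.9, -0.1, -113.7]
force: [0.9, -0.3, 0.3]
opening: 0.06
gripper_force: 0.0
```

apply_moves(targets=[{"travel": [0, 0, 0], "roll": 0, "jaw": 40}, {"travel": [0, 0, 0], "roll": 0, "jaw": 30}, {"travel": [0, 0, 0], "roll": 0, "jaw": 20}, {"travel": [0, 0, 0], "roll": 0, "jaw": 12}, {"travel": [0, 0, 0], "roll": 0, "jaw": 12}, {"travel": [0, 0, 0], "roll": 0, "jaw": 12}, {"travel": [0, 0, 0], "roll": 0, "jaw": 12}])

```text
clock: 14.9
tool_pos: [0.4439, -0.0653, 0.0576]
orientation: [180.0, -0.0, -113.7]
force: [-0.7, 0.1, 2.3]
opening: 0.0139
gripper_force: 30.0
```

apply_moves(targets=[{"travel": [0, 0, -15], "roll": 0, "jaw": 12}, {"travel": [0, 0, -35], "roll": 0, "jaw": 12}, {"travel": [0, 0, -40], "roll": 0, "jaw": 12}, {"travel": [15, -7, -40], "roll": 0, "jaw": 12}, {"travel": [30, -13, -20], "roll": 0, "jaw": 12}, {"travel": [30, -13, 0], "roll": 0, "jaw": 12}, {"travel": [15, -7, 0], "roll": -6.5, "jaw": 12}, {"travel": [0, 0, 0], "roll": -6.5, "jaw": 12}, {"travel": [0, 0, 0], "roll": -6.5, "jaw": 12}, {"travel": [0, 0, 0], "roll": -6.7, "jaw": 12}])

```text
clock: 15.9
tool_pos: [0.4441, -0.164, 0.2072]
orientation: [180.0, 0.0, -87.3]
force: [1.0, -0.2, -0.4]
opening: 0.0139
gripper_force: 30.0
```

apply_moves(targets=[{"travel": [15, -16, 0], "roll": 0, "jaw": 12}, {"travel": [27, -29, 0], "roll": 0, "jaw": 12}, {"travel": [27, -29, 0], "roll": 0, "jaw": 12}, {"travel": [27, -29, 0], "roll": 0, "jaw": 12}, {"travel": [27, -29, 0], "roll": 0, "jaw": 12}, {"travel": [20, -20, 0], "roll": 0, "jaw": 12}, {"travel": [8, -9, 0], "roll": 0, "jaw": 12}, {"travel": [0, 0, 20], "roll": 0, "jaw": 12}, {"travel": [0, 0, 30], "roll": 0, "jaw": 12}, {"travel": [0, 0, 30], "roll": 0, "jaw": 12}])

```text
clock: 16.9
tool_pos: [0.6116, -0.3073, 0.1267]
orientation: [-180.0, 0.0, -87.5]
force: [0.7, 0.3, -0.8]
opening: 0.0139
gripper_force: 30.0
```

apply_moves(targets=[{"travel": [0, 0, 15], "roll": 0, "jaw": 12}, {"travel": [0, 0, 7], "roll": 0, "jaw": 12}, {"travel": [0, 0, 4], "roll": 0, "jaw": 12}, {"travel": [0, 0, 2], "roll": 0, "jaw": 12}, {"travel": [0, 0, 0], "roll": 0, "jaw": 12}])

```text
clock: 17.4
tool_pos: [0.6124, -0.3077, 0.1006]
orientation: [-179.9, -0.0, -87.5]
force: [0.0, -0.6, -1.1]
opening: 0.0142
gripper_force: 30.0
```

apply_moves(targets=[{"travel": [0, 0, 2], "roll": 0, "jaw": 12}, {"travel": [0, 0, 1], "roll": 0, "jaw": 12}, {"travel": [0, 0, 0], "roll": 0, "jaw": 12}])

```text
clock: 17.7
tool_pos: [0.6123, -0.3077, 0.0977]
orientation: [-179.9, -0.0, -87.5]
force: [-0.6, 1.8, 4.4]
opening: 0.0137
gripper_force: 30.0
```

apply_moves(targets=[{"travel": [0, 0, 0], "roll": 0, "jaw": 17}, {"travel": [0, 0, 0], "roll": 0, "jaw": 25}, {"travel": [0, 0, 0], "roll": 0, "jaw": 30}, {"travel": [0, 0, -10], "roll": 0, "jaw": 30}, {"travel": [0, 0, -30], "roll": 0, "jaw": 30}, {"travel": [0, 0, -50], "roll": 0, "jaw": 60}, {"travel": [0, 0, -50], "roll": 0, "jaw": 60}, {"travel": [0, 0, -50], "roll": 0, "jaw": 60}, {"travel": [0, 0, -30], "roll": 0, "jaw": 60}])

```text
clock: 18.6
tool_pos: [0.6124, -0.3082, 0.3226]
orientation: [-179.7, -0.2, -87.5]
force: [0.4, 0.3, 0.4]
opening: 0.0559
gripper_force: 0.0
```

apply_moves(targets=[{"travel": [0, 0, -15], "roll": 2.5, "jaw": 60}, {"travel": [-25, 3, -15], "roll": 0, "jaw": 60}, {"travel": [-45, 6, 0], "roll": 0, "jaw": 60}, {"travel": [-48, 7, 0], "roll": 0, "jaw": 60}, {"travel": [-48, 7, 0], "roll": 0, "jaw": 60}, {"travel": [-48, 7, 0], "roll": 0, "jaw": 60}, {"travel": [-48, 7, 0], "roll": 0, "jaw": 60}, {"travel": [-48, 7, 0], "roll": 0, "jaw": 60}, {"travel": [-48, 7, 0], "roll": 0, "jaw": 60}, {"travel": [-48, 7, 0], "roll": 0, "jaw": 60}])

```text
clock: 19.6
tool_pos: [0.5531, 0.1001, 0.3477]
orientation: [-179.9, 0.0, -90.0]
force: [1.0, -0.2, 0.5]
opening: 0.0602
gripper_force: 0.0
```

```bash
python3 - <<'E'
from buns import *
im=snap('top','t6'); buns(im); print(ctrl.get_obs()["tool_pos"])
cv2.imwrite("pics/c7.png",cv2.resize(im[200:380,370:530],None,fx=3,fy=3,interpolation=cv2.INTER_CUBIC))
E
```

```text
[0.55266228 0.10561888 0.34735967]
```

View pics/c7.png

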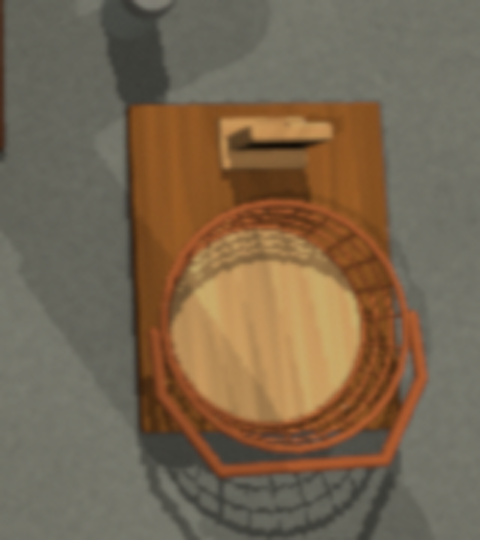

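The sign stands square on the front end at crop (275,140), and the basket is undisturbed. Next is bun B.

apply_moves(targets=[{"travel": [-45, 6, 0], "roll": 0, "jaw": 60}, {"travel": [-48, 7, 0], "roll": 0, "jaw": 60}, {"travel": [-48, 7, 0], "roll": 0, "jaw": 60}, {"travel": [-45, 6, 0], "roll": 0, "jaw": 60}, {"travel": [-25, 4, 40], "roll": 0, "jaw": 60}, {"travel": [-12, 1, 50], "roll": 0, "jaw": 60}, {"travel": [0, 0, 50], "roll": 0, "jaw": 60}, {"travel": [0, 0, 50], "roll": 0, "jaw": 60}, {"travel": [0, 0, 40], "roll": 0, "jaw": 60}, {"travel": [0, 0, 0], "roll": 0, "jaw": 60}])

```text
clock: 20.65
tool_pos: [0.5202, 0.3186, 0.1129]
orientation: [179.6, -0.4, -90.1]
force: [-0.5, -0.2, -0.2]
opening: 0.06
gripper_force: 0.0
```

```bash
python3 - <<'E'
from buns import *
im=snap('top','t7'); buns(im); s=snap('side','s7')
q=proj('side',[[.5216,.329,.037],[.473,.3856,.037]]);print(q)
u,v=q[0].astype(int);b=s[max(v-100,0):v+100,max(u-130,0):u+130]
cv2.imwrite("pics/c8.png",cv2.resize(b,None,fx=2.5,fy=2.5,interpolation=cv2.INTER_CUBIC)); print(ctrl.get_obs()["tool_pos"])
E
```

```text
bun 180 296 6.7 [0.4701 0.3993 0.035 ]
[[252.67648246 227.20099529]
 [229.64483103 223.69680922]]
[0.5235219  0.32125013 0.11905599]
```

View pics/c8.png

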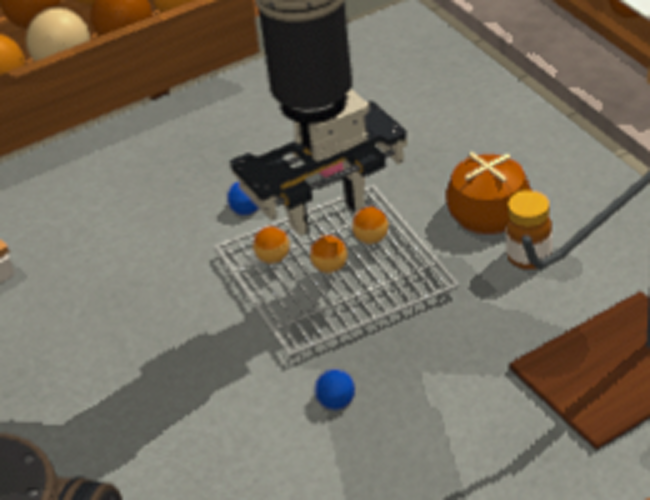

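The side crop shows bun B between the fingers at (329,254), within 1.5 px of the prediction, and A and C are unmoved.

apply_moves(targets=[{"travel": [-5, 0, 15], "roll": 0, "jaw": 60}, {"travel": [0, 0, 15], "roll": 0, "jaw": 60}, {"travel": [0, 0, 0], "roll": 0, "jaw": 60}, {"travel": [0, 0, 0], "roll": 0, "jaw": 60}])

```text
clock: 21.15
tool_pos: [0.5237, 0.3268, 0.0898]
orientation: [-179.9, 0.1, -90.0]
force: [0.7, 0.1, 0.1]
opening: 0.0602
gripper_force: 0.0
```

apply_moves(targets=[{"travel": [-2, 2, 15], "roll": 0, "jaw": 60}, {"travel": [0, 0, 15], "roll": 0, "jaw": 60}, {"travel": [0, 0, 12], "roll": 0, "jaw": 60}, {"travel": [0, 0, 4], "roll": 0, "jaw": 60}, {"travel": [0, 0, 0], "roll": 0, "jaw": 54}, {"travel": [0, 0, 0], "roll": 0, "jaw": 50}, {"travel": [0, 0, 0], "roll": 0, "jaw": 48}, {"travel": [0, 0, 0], "roll": 0, "jaw": 47}, {"travel": [0, 0, 0], "roll": 0, "jaw": 46.5}, {"travel": [0, 0, 0], "roll": 0, "jaw": 46.5}])

```text
clock: 22.15
tool_pos: [0.521, 0.3281, 0.0422]
orientation: [-180.0, 0.0, -90.0]
force: [-0.2, -0.5, 0.4]
opening: 0.0467
gripper_force: 0.0
```

apply_moves(targets=[{"travel": [0, 0, 0], "roll": 0, "jaw": 46}, {"travel": [0, 0, 0], "roll": 0, "jaw": 46}])

```text
clock: 22.35
tool_pos: [0.5209, 0.3281, 0.042]
orientation: [180.0, -0.0, -90.0]
force: [0.3, 0.5, 0.6]
opening: 0.046
gripper_force: 0.0
```

apply_moves(targets=[{"travel": [0, 0, 0], "roll": 0, "jaw": 45.6}, {"travel": [0, 0, 0], "roll": 0, "jaw": 45.6}])

```text
clock: 22.55
tool_pos: [0.5209, 0.3281, 0.0419]
orientation: [180.0, -0.0, -90.0]
force: [0.6, 0.5, 0.9]
opening: 0.0459
gripper_force: 0.0
```

apply_moves(targets=[{"travel": [0, 0, 0], "roll": 0, "jaw": 45.4}, {"travel": [0, 0, 0], "roll": 0, "jaw": 45.4}])

```text
clock: 22.75
tool_pos: [0.521, 0.3281, 0.042]
orientation: [-180.0, 0.0, -90.0]
force: [0.3, 0.3, 0.9]
opening: 0.0449
gripper_force: 0.1
```

apply_moves(targets=[{"travel": [0, 0, 0], "roll": 0, "jaw": 45.2}, {"travel": [0, 0, 0], "roll": 0, "jaw": 45.2}])

```text
clock: 22.95
tool_pos: [0.5209, 0.3281, 0.0419]
orientation: [-180.0, 0.0, -90.0]
force: [0.7, 0.7, -0.5]
opening: 0.0452
gripper_force: 0.9
```

apply_moves(targets=[{"travel": [0, 0, 0], "roll": 0, "jaw": 45}, {"travel": [0, 0, 0], "roll": 0, "jaw": 45}])

```text
clock: 23.15
tool_pos: [0.5209, 0.3281, 0.0419]
orientation: [-180.0, -0.0, -90.0]
force: [0.2, -0.6, 0.6]
opening: 0.0447
gripper_force: 2.4
```

apply_moves(targets=[{"travel": [0, 0, 0], "roll": 0, "jaw": 44.8}, {"travel": [0, 0, 0], "roll": 0, "jaw": 44.8}])

```text
clock: 23.35
tool_pos: [0.5209, 0.328, 0.0419]
orientation: [180.0, -0.0, -90.0]
force: [0.4, 0.2, -0.1]
opening: 0.0449
gripper_force: 4.6
```

apply_moves(targets=[{"travel": [0, 0, 0], "roll": 0, "jaw": 44.5}, {"travel": [0, 0, 0], "roll": 0, "jaw": 44.5}])

```text
clock: 23.55
tool_pos: [0.5209, 0.3281, 0.0419]
orientation: [180.0, -0.0, -90.0]
force: [0.4, -0.1, -0.4]
opening: 0.0446
gripper_force: 8.8
```

apply_moves(targets=[{"travel": [0, 0, -5], "roll": 0, "jaw": 44.5}, {"travel": [0, 0, -10], "roll": 0, "jaw": 44.5}, {"travel": [0, 0, -10], "roll": 0, "jaw": 44.5}, {"travel": [0, 0, 0], "roll": 0, "jaw": 44.5}])

```text
clock: 23.95
tool_pos: [0.5219, 0.329, 0.0693]
orientation: [-179.9, 0.1, -90.0]
force: [0.3, -0.0, -0.6]
opening: 0.0448
gripper_force: 9.0
```

apply_moves(targets=[{"travel": [0, 0, -20], "roll": 0, "jaw": 44.5}, {"travel": [0, 0, -35], "roll": 0, "jaw": 44.5}, {"travel": [0, 0, -45], "roll": 0, "jaw": 44.5}, {"travel": [10, 1, -45], "roll": 0, "jaw": 44.5}, {"travel": [20, 2, -40], "roll": 0, "jaw": 44.5}, {"travel": [32, 4, -30], "roll": 0, "jaw": 44.5}, {"travel": [42, 5, -15], "roll": 0, "jaw": 44.5}, {"travel": [45, 5, 0], "roll": 0, "jaw": 44.5}, {"travel": [45, 5, 0], "roll": 0, "jaw": 44.5}, {"travel": [45, 5, 0], "roll": 0, "jaw": 44.5}])

```text
clock: 24.95
tool_pos: [0.4932, 0.0875, 0.2975]
orientation: [-179.9, 0.0, -90.0]
force: [1.1, -0.2, -1.2]
opening: 0.0443
gripper_force: 9.0
```

apply_moves(targets=[{"travel": [45, 5, 0], "roll": 0, "jaw": 44.5}, {"travel": [45, 5, 0], "roll": 0, "jaw": 44.5}, {"travel": [45, 5, 0], "roll": 0, "jaw": 44.5}, {"travel": [45, 5, 0], "roll": 0, "jaw": 44.5}, {"travel": [45, 5, 0], "roll": 0, "jaw": 44.5}, {"travel": [45, 5, 0], "roll": 0, "jaw": 44.5}, {"travel": [45, 4, 0], "roll": 0, "jaw": 44.5}, {"travel": [40, 2, 0], "roll": 0, "jaw": 44.5}, {"travel": [30, 1, 0], "roll": 0, "jaw": 44.5}, {"travel": [15, 0, 0], "roll": 0, "jaw": 44.5}])

```text
clock: 25.95
tool_pos: [0.4562, -0.3131, 0.2968]
orientation: [180.0, 0.0, -90.1]
force: [-0.5, 0.3, -0.6]
opening: 0.0444
gripper_force: 9.0
```

apply_moves(targets=[{"travel": [0, 0, 0], "roll": 0, "jaw": 44.5}, {"travel": [0, 0, 0], "roll": 0, "jaw": 44.5}])

```text
clock: 26.15
tool_pos: [0.4567, -0.3106, 0.2968]
orientation: [180.0, 0.0, -90.0]
force: [1.2, 0.4, -1.2]
opening: 0.0442
gripper_force: 9.0
```

apply_moves(targets=[{"travel": [25, 0, 10], "roll": 0, "jaw": 44.5}, {"travel": [22, 0, 30], "roll": 0, "jaw": 44.5}, {"travel": [0, 0, 45], "roll": 0, "jaw": 44.5}, {"travel": [0, 0, 45], "roll": 0, "jaw": 44.5}, {"travel": [0, 0, 35], "roll": 0, "jaw": 44.5}, {"travel": [0, 0, 25], "roll": 0, "jaw": 44.5}, {"travel": [0, 0, 15], "roll": 0, "jaw": 44.5}, {"travel": [0, 0, 10], "roll": 0, "jaw": 44.5}, {"travel": [0, 0, 6], "roll": 0, "jaw": 44.5}, {"travel": [0, 0, 0], "roll": 0, "jaw": 44.5}])

```text
clock: 27.15
tool_pos: [0.4571, -0.3573, 0.0759]
orientation: [180.0, 0.0, -90.0]
force: [-1.0, 0.5, -0.4]
opening: 0.0445
gripper_force: 9.0
```

apply_moves(targets=[{"travel": [0, 0, 3], "roll": 0, "jaw": 44.5}, {"travel": [0, 0, 0], "roll": 0, "jaw": 44.5}])

```text
clock: 27.35
tool_pos: [0.4572, -0.3579, 0.0735]
orientation: [-179.9, -0.0, -90.0]
force: [-0.5, -0.5, 0.1]
opening: 0.0442
gripper_force: 9.0
```

apply_moves(targets=[{"travel": [0, 0, 2], "roll": 0, "jaw": 44.5}, {"travel": [0, 0, 1], "roll": 0, "jaw": 44.5}, {"travel": [0, 0, 0], "roll": 0, "jaw": 44.5}])

```text
clock: 27.65
tool_pos: [0.4568, -0.358, 0.07]
orientation: [-180.0, -0.0, -90.0]
force: [-0.1, -0.3, -0.7]
opening: 0.0445
gripper_force: 9.0
```

apply_moves(targets=[{"travel": [0, 0, 0], "roll": 0, "jaw": 46}, {"travel": [0, 0, 0], "roll": 0, "jaw": 50}, {"travel": [0, 0, 0], "roll": 0, "jaw": 54}, {"travel": [0, 0, 0], "roll": 0, "jaw": 54}, {"travel": [0, 0, -10], "roll": 0, "jaw": 54}, {"travel": [0, 0, -30], "roll": 0, "jaw": 56}, {"travel": [0, 0, -45], "roll": 0, "jaw": 60}, {"travel": [-10, 0, -50], "roll": 0, "jaw": 60}, {"travel": [-25, -2, -50], "roll": 0, "jaw": 60}, {"travel": [-40, -3, -45], "roll": 0, "jaw": 60}])

```text
clock: 28.65
tool_pos: [0.4611, -0.2929, 0.2896]
orientation: [-179.9, -0.1, -90.1]
force: [1.1, 0.7, 0.2]
opening: 0.0599
gripper_force: 0.0
```

```bash
python3 -c "
from buns import *
im=snap('top','t8');buns(im);print(ctrl.get_obs()['tool_pos'])"
```

```text
bun 185 294 9.0 [0.473  0.3856 0.035 ]
bun 204 249 8.7 [0.5902 0.3445 0.035 ]
[ 0.4631287  -0.2904986   0.29621877]
```

apply_moves(targets=[{"travel": [-42, -1, 0], "roll": 0, "jaw": 60}, {"travel": [-48, -1, 0], "roll": 0, "jaw": 60}, {"travel": [-48, -1, 0], "roll": 0, "jaw": 60}, {"travel": [-48, -1, 0], "roll": 0, "jaw": 60}, {"travel": [-48, -1, 0], "roll": 0, "jaw": 60}, {"travel": [-48, -1, 0], "roll": 0, "jaw": 60}, {"travel": [-48, -1, 0], "roll": 0, "jaw": 60}, {"travel": [-48, -1, 0], "roll": 0, "jaw": 60}, {"travel": [-48, -1, 0], "roll": 0, "jaw": 60}, {"travel": [-48, -1, 0], "roll": 0, "jaw": 60}])

```text
clock: 29.7
tool_pos: [0.4706, 0.1833, 0.2871]
orientation: [-179.9, 0.1, -90.0]
force: [1.4, 0.1, 0.6]
opening: 0.0602
gripper_force: 0.0
```

apply_moves(targets=[{"travel": [-48, 0, 0], "roll": 0, "jaw": 60}, {"travel": [-48, 0, 0], "roll": 0, "jaw": 60}, {"travel": [-40, 0, 20], "roll": 0, "jaw": 60}, {"travel": [-30, 0, 30], "roll": 0, "jaw": 60}, {"travel": [-20, 0, 45], "roll": 0, "jaw": 60}, {"travel": [0, 0, 45], "roll": 0, "jaw": 60}, {"travel": [0, 0, 40], "roll": 0, "jaw": 60}, {"travel": [0, 0, 0], "roll": 0, "jaw": 60}, {"travel": [0, 0, 0], "roll": 0, "jaw": 60}])

```text
clock: 30.6
tool_pos: [0.4716, 0.3676, 0.107]
orientation: [-180.0, -0.0, -90.0]
force: [0.9, -0.3, 1.4]
opening: 0.0599
gripper_force: 0.0
```

apply_moves(targets=[{"travel": [-18, -1, 0], "roll": 0, "jaw": 60}, {"travel": [0, 0, 20], "roll": 0, "jaw": 60}, {"travel": [0, 0, 25], "roll": 0, "jaw": 60}, {"travel": [0, 0, 15], "roll": 0, "jaw": 60}, {"travel": [0, 0, 5], "roll": 0, "jaw": 54}, {"travel": [0, 0, 0], "roll": 0, "jaw": 50}, {"travel": [0, 0, 0], "roll": 0, "jaw": 48}, {"travel": [0, 0, 0], "roll": 0, "jaw": 47}, {"travel": [0, 0, 0], "roll": 0, "jaw": 46}, {"travel": [0, 0, 0], "roll": 0, "jaw": 45.5}])

```text
clock: 31.6
tool_pos: [0.4726, 0.3858, 0.0418]
orientation: [-179.9, 0.1, -90.0]
force: [1.3, -0.7, 1.4]
opening: 0.0458
gripper_force: 0.5
```

apply_moves(targets=[{"travel": [0, 0, 0], "roll": 0, "jaw": 45.2}, {"travel": [0, 0, 0], "roll": 0, "jaw": 45}, {"travel": [0, 0, 0], "roll": 0, "jaw": 45}])

```text
clock: 31.9
tool_pos: [0.4727, 0.3859, 0.0416]
orientation: [-179.9, 0.0, -90.0]
force: [1.7, 0.3, 5.9]
opening: 0.0451
gripper_force: 4.1
```

apply_moves(targets=[{"travel": [0, 0, -1], "roll": 0, "jaw": 44.8}, {"travel": [0, 0, 0], "roll": 0, "jaw": 44.6}, {"travel": [0, 0, 0], "roll": 0, "jaw": 44.6}])

```text
clock: 32.2
tool_pos: [0.4719, 0.3851, 0.0417]
orientation: [180.0, -0.0, -90.0]
force: [-1.2, -0.4, 2.7]
opening: 0.0445
gripper_force: 8.6
```

apply_moves(targets=[{"travel": [0, 0, -5], "roll": 0, "jaw": 44.6}, {"travel": [0, 0, -10], "roll": 0, "jaw": 44.6}, {"travel": [0, 0, -10], "roll": 0, "jaw": 44.6}, {"travel": [0, 0, 0], "roll": 0, "jaw": 44.6}, {"travel": [0, 0, 0], "roll": 0, "jaw": 44.6}])

```text
clock: 32.7
tool_pos: [0.4723, 0.3857, 0.0676]
orientation: [-180.0, 0.1, -90.0]
force: [0.2, -0.8, -0.6]
opening: 0.0448
gripper_force: 8.7
```

apply_moves(targets=[{"travel": [0, 0, -20], "roll": 0, "jaw": 44.6}, {"travel": [0, 0, -35], "roll": 0, "jaw": 44.6}, {"travel": [0, 0, -45], "roll": 0, "jaw": 44.6}, {"travel": [10, 0, -45], "roll": 0, "jaw": 44.6}, {"travel": [20, 0, -40], "roll": 0, "jaw": 44.6}, {"travel": [32, 1, -30], "roll": 0, "jaw": 44.6}, {"travel": [42, 1, -15], "roll": 0, "jaw": 44.6}, {"travel": [45, 1, 0], "roll": 0, "jaw": 44.6}, {"travel": [45, 1, 0], "roll": 0, "jaw": 44.6}, {"travel": [45, 1, 0], "roll": 0, "jaw": 44.6}])

```text
clock: 33.7
tool_pos: [0.4665, 0.1447, 0.2969]
orientation: [-180.0, 0.0, -90.0]
force: [1.0, 0.0, 0.6]
opening: 0.045
gripper_force: 8.7
```

apply_moves(targets=[{"travel": [45, 1, 0], "roll": 0, "jaw": 44.6}, {"travel": [45, 1, 0], "roll": 0, "jaw": 44.6}, {"travel": [45, 1, 0], "roll": 0, "jaw": 44.6}, {"travel": [45, 1, 0], "roll": 0, "jaw": 44.6}, {"travel": [45, 1, 0], "roll": 0, "jaw": 44.6}, {"travel": [45, 1, 0], "roll": 0, "jaw": 44.6}, {"travel": [45, 1, 0], "roll": 0, "jaw": 44.6}, {"travel": [45, 1, 0], "roll": 0, "jaw": 44.6}, {"travel": [35, 1, 0], "roll": 0, "jaw": 44.6}, {"travel": [20, 0, 0], "roll": 0, "jaw": 44.6}])

```text
clock: 34.7
tool_pos: [0.4574, -0.2709, 0.2964]
orientation: [179.9, 0.0, -90.1]
force: [0.4, 0.1, -0.7]
opening: 0.0446
gripper_force: 8.7
```

apply_moves(targets=[{"travel": [0, 0, 0], "roll": 0, "jaw": 44.6}, {"travel": [0, 0, 0], "roll": 0, "jaw": 44.6}, {"travel": [0, 0, 0], "roll": 0, "jaw": 44.6}])

```text
clock: 35.0
tool_pos: [0.458, -0.268, 0.2968]
orientation: [180.0, 0.0, -90.0]
force: [-0.6, 0.1, -0.1]
opening: 0.0449
gripper_force: 8.7
```

apply_moves(targets=[{"travel": [22, 1, 0], "roll": 0, "jaw": 44.6}, {"travel": [20, 0, 20], "roll": 0, "jaw": 44.6}, {"travel": [0, 0, 45], "roll": 0, "jaw": 44.6}, {"travel": [0, 0, 45], "roll": 0, "jaw": 44.6}, {"travel": [0, 0, 40], "roll": 0, "jaw": 44.6}, {"travel": [0, 0, 30], "roll": 0, "jaw": 44.6}, {"travel": [0, 0, 20], "roll": 0, "jaw": 44.6}, {"travel": [0, 0, 14], "roll": 0, "jaw": 44.6}, {"travel": [0, 0, 8], "roll": 0, "jaw": 44.6}, {"travel": [0, 0, 0], "roll": 0, "jaw": 44.6}])

```text
clock: 36.0
tool_pos: [0.4569, -0.3097, 0.0743]
orientation: [179.9, 0.0, -89.9]
force: [0.4, 0.3, 0.6]
opening: 0.0448
gripper_force: 8.7
```

apply_moves(targets=[{"travel": [0, 0, 3], "roll": 0, "jaw": 44.6}, {"travel": [0, 0, 1], "roll": 0, "jaw": 44.6}, {"travel": [0, 0, 0], "roll": 0, "jaw": 44.6}])

```text
clock: 36.3
tool_pos: [0.4575, -0.3106, 0.0716]
orientation: [-179.9, -0.0, -90.0]
force: [-0.5, -0.2, -0.2]
opening: 0.0447
gripper_force: 8.7
```

apply_moves(targets=[{"travel": [0, 0, 1], "roll": 0, "jaw": 44.6}, {"travel": [0, 0, 0], "roll": 0, "jaw": 44.6}, {"travel": [0, 0, 0], "roll": 0, "jaw": 46}, {"travel": [0, 0, 0], "roll": 0, "jaw": 50}, {"travel": [0, 0, 0], "roll": 0, "jaw": 54}, {"travel": [0, 0, 0], "roll": 0, "jaw": 54}, {"travel": [0, 0, -10], "roll": 0, "jaw": 54}, {"travel": [0, 0, -30], "roll": 0, "jaw": 56}, {"travel": [0, 0, -45], "roll": 0, "jaw": 60}, {"travel": [0, 0, -45], "roll": 0, "jaw": 60}])

```text
clock: 37.3
tool_pos: [0.4567, -0.3105, 0.2019]
orientation: [179.9, 0.0, -90.0]
force: [1.3, -0.5, -0.2]
opening: 0.0596
gripper_force: 0.0
```

apply_moves(targets=[{"travel": [-10, 0, -50], "roll": 0, "jaw": 60}, {"travel": [-30, -5, -50], "roll": 0, "jaw": 60}, {"travel": [-45, -10, -50], "roll": 0, "jaw": 60}, {"travel": [-48, -10, 0], "roll": 0, "jaw": 60}, {"travel": [-48, -10, 0], "roll": 0, "jaw": 60}, {"travel": [-48, -10, 0], "roll": 0, "jaw": 60}, {"travel": [-30, -10, 0], "roll": 0, "jaw": 60}, {"travel": [0, 0, 0], "roll": 0, "jaw": 60}])

```text
clock: 38.1
tool_pos: [0.5094, -0.065, 0.3293]
orientation: [-179.9, 0.0, -89.8]
force: [0.0, -0.3, -1.0]
opening: 0.0599
gripper_force: 0.0
```

```bash
python3 -c "
from buns import *
im=snap('top','t9');buns(im);print(ctrl.get_obs()['tool_pos'])
cv2.imwrite('pics/c9.png',cv2.resize(im[200:380,370:530],None,fx=3,fy=3,interpolation=cv2.INTER_CUBIC))"
```

```text
bun 204 249 8.7 [0.5902 0.3445 0.035 ]
[ 0.50897323 -0.06641442  0.32920916]
```

View pics/c9.png

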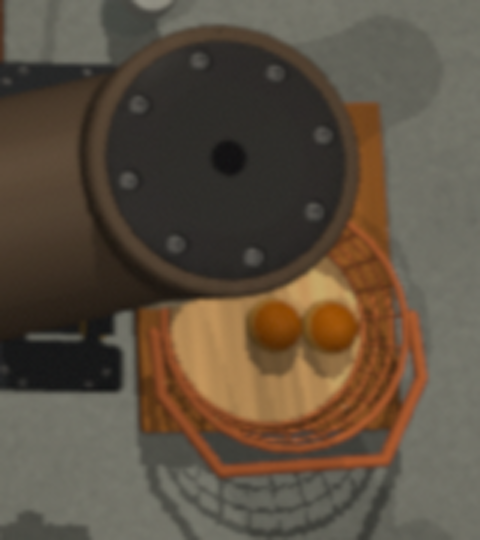

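Two buns sit in the basket at crop (276,325) and (332,327). Bun C is still on the rack at (0.590, 0.3445).

apply_moves(targets=[{"travel": [-30, -6, 0], "roll": 0, "jaw": 60}, {"travel": [-46, -9, 0], "roll": 0, "jaw": 60}, {"travel": [-46, -9, 0], "roll": 0, "jaw": 60}, {"travel": [-46, -9, 0], "roll": 0, "jaw": 60}, {"travel": [-46, -9, 0], "roll": 0, "jaw": 60}, {"travel": [-46, -9, 0], "roll": 0, "jaw": 60}, {"travel": [-46, -9, 0], "roll": 0, "jaw": 60}, {"travel": [-46, -9, 10], "roll": 0, "jaw": 60}, {"travel": [-38, -8, 25], "roll": 0, "jaw": 60}, {"travel": [-20, -4, 40], "roll": 0, "jaw": 60}])

```text
clock: 39.15
tool_pos: [0.5916, 0.3444, 0.255]
orientation: [-179.8, 0.2, -90.0]
force: [-0.6, 1.3, -0.2]
opening: 0.0598
gripper_force: 0.0
```

apply_moves(targets=[{"travel": [0, 0, 45], "roll": 0, "jaw": 60}, {"travel": [0, 0, 45], "roll": 0, "jaw": 60}, {"travel": [0, 0, 40], "roll": 0, "jaw": 60}, {"travel": [0, 0, 15], "roll": 0, "jaw": 60}, {"travel": [0, 0, 0], "roll": 0, "jaw": 60}, {"travel": [0, 0, 0], "roll": 0, "jaw": 60}])

```text
clock: 39.75
tool_pos: [0.5912, 0.3421, 0.1106]
orientation: [-179.9, 0.1, -90.0]
force: [0.2, 0.2, 1.4]
opening: 0.0603
gripper_force: 0.0
```

```bash
python3 -c "
from buns import *
s=snap('side','s9');print(ctrl.get_obs()['tool_pos'])
q=proj('side',[[.5902,.3445,.037]])[0];print(q)
x,y=int(q[0]),int(q[1])
for c in blobs(s,(5,130,60),(25,255,255),(x-40,y-40,x+40,y+40)): print(cv2.minEnclosingCircle(c))"
```

```text
[0.59133252 0.34254653 0.11127162]
[269.18255455 215.73451663]
((269.5, 216.5), 7.106435298919678)
((307.5, 204.0), 13.009712219238281)
```

Bun C is where expected: (269.5,216.5) in the side view against a predicted (269,216).

apply_moves(targets=[{"travel": [-2, 1, 25], "roll": 0, "jaw": 60}, {"travel": [0, 0, 25], "roll": 0, "jaw": 60}, {"travel": [0, 0, 14], "roll": 0, "jaw": 60}, {"travel": [0, 0, 4], "roll": 0, "jaw": 54}, {"travel": [0, 0, 0], "roll": 0, "jaw": 50}, {"travel": [0, 0, 0], "roll": 0, "jaw": 48}, {"travel": [0, 0, 0], "roll": 0, "jaw": 47}, {"travel": [0, 0, 0], "roll": 0, "jaw": 46}, {"travel": [0, 0, 0], "roll": 0, "jaw": 45.5}])

```text
clock: 40.7
tool_pos: [0.5892, 0.3442, 0.0412]
orientation: [-179.9, 0.0, -90.0]
force: [0.4, 0.3, 1.2]
opening: 0.0462
gripper_force: 0.5
```

apply_moves(targets=[{"travel": [0, 0, 0], "roll": 0, "jaw": 45.2}, {"travel": [0, 0, 0], "roll": 0, "jaw": 45}, {"travel": [0, 0, 0], "roll": 0, "jaw": 45}])

```text
clock: 41.0
tool_pos: [0.5893, 0.3442, 0.0411]
orientation: [-179.9, 0.0, -90.0]
force: [1.0, -0.0, 4.5]
opening: 0.0453
gripper_force: 4.2
```

apply_moves(targets=[{"travel": [0, 0, 0], "roll": 0, "jaw": 44.8}, {"travel": [0, 0, 0], "roll": 0, "jaw": 44.6}, {"travel": [0, 0, 0], "roll": 0, "jaw": 44.6}])

```text
clock: 41.3
tool_pos: [0.5893, 0.3442, 0.0412]
orientation: [-179.9, 0.0, -90.0]
force: [0.6, -0.8, 6.2]
opening: 0.0447
gripper_force: 8.7
```

apply_moves(targets=[{"travel": [0, 0, -5], "roll": 0, "jaw": 44.6}, {"travel": [0, 0, -10], "roll": 0, "jaw": 44.6}, {"travel": [0, 0, -20], "roll": 0, "jaw": 44.6}, {"travel": [0, 0, -35], "roll": 0, "jaw": 44.6}, {"travel": [0, 0, -45], "roll": 0, "jaw": 44.6}, {"travel": [10, 3, -45], "roll": 0, "jaw": 44.6}, {"travel": [20, 5, -45], "roll": 0, "jaw": 44.6}, {"travel": [30, 8, -35], "roll": 0, "jaw": 44.6}, {"travel": [40, 11, -15], "roll": 0, "jaw": 44.6}, {"travel": [40, 15, 0], "roll": 0, "jaw": 44.6}])

```text
clock: 42.3
tool_pos: [0.5471, 0.2032, 0.2989]
orientation: [-179.8, 0.1, -90.0]
force: [0.3, 0.8, -0.5]
opening: 0.0448
gripper_force: 8.8
```

apply_moves(targets=[{"travel": [44, 12, 0], "roll": 0, "jaw": 44.6}, {"travel": [45, 12, 0], "roll": 0, "jaw": 44.6}, {"travel": [45, 12, 0], "roll": 0, "jaw": 44.6}, {"travel": [45, 12, 0], "roll": 0, "jaw": 44.6}, {"travel": [45, 10, 0], "roll": 0, "jaw": 44.6}, {"travel": [45, 10, 0], "roll": 0, "jaw": 44.6}, {"travel": [45, 8, 0], "roll": 0, "jaw": 44.6}, {"travel": [45, 6, 0], "roll": 0, "jaw": 44.6}, {"travel": [45, 4, 0], "roll": 0, "jaw": 44.6}, {"travel": [35, 2, 0], "roll": 0, "jaw": 44.6}])

```text
clock: 43.3
tool_pos: [0.4575, -0.2371, 0.2961]
orientation: [-180.0, 0.0, -90.0]
force: [0.1, 0.9, 0.3]
opening: 0.0447
gripper_force: 8.8
```

apply_moves(targets=[{"travel": [15, 1, 0], "roll": 0, "jaw": 44.6}, {"travel": [0, 0, 0], "roll": 0, "jaw": 44.6}, {"travel": [0, 0, 0], "roll": 0, "jaw": 44.6}])

```text
clock: 43.6
tool_pos: [0.4573, -0.25, 0.2955]
orientation: [180.0, 0.0, -90.1]
force: [0.1, 0.7, -0.7]
opening: 0.0452
gripper_force: 8.8
```

apply_moves(targets=[{"travel": [11, 0, 5], "roll": 0, "jaw": 44.6}, {"travel": [0, 0, 25], "roll": 0, "jaw": 44.6}, {"travel": [0, 0, 42], "roll": 0, "jaw": 44.6}, {"travel": [0, 0, 42], "roll": 0, "jaw": 44.6}, {"travel": [0, 0, 38], "roll": 0, "jaw": 44.6}, {"travel": [0, 0, 28], "roll": 0, "jaw": 44.6}, {"travel": [0, 0, 20], "roll": 0, "jaw": 44.6}, {"travel": [0, 0, 14], "roll": 0, "jaw": 44.6}, {"travel": [0, 0, 7], "roll": 0, "jaw": 44.6}, {"travel": [0, 0, 0], "roll": 0, "jaw": 44.6}])

```text
clock: 44.6
tool_pos: [0.4574, -0.2606, 0.0737]
orientation: [179.9, 0.0, -90.0]
force: [-0.5, 0.2, -0.8]
opening: 0.0445
gripper_force: 8.8
```

apply_moves(targets=[{"travel": [0, 0, 3], "roll": 0, "jaw": 44.6}, {"travel": [0, 0, 1], "roll": 0, "jaw": 44.6}, {"travel": [0, 0, 0], "roll": 0, "jaw": 44.6}])

```text
clock: 44.9
tool_pos: [0.4581, -0.2611, 0.071]
orientation: [-179.9, -0.0, -90.0]
force: [0.1, 0.7, -0.4]
opening: 0.0445
gripper_force: 8.8
```

apply_moves(targets=[{"travel": [0, 0, 1], "roll": 0, "jaw": 44.6}, {"travel": [0, 0, 0], "roll": 0, "jaw": 46}, {"travel": [0, 0, 0], "roll": 0, "jaw": 50}, {"travel": [0, 0, 0], "roll": 0, "jaw": 54}, {"travel": [0, 0, 0], "roll": 0, "jaw": 54}, {"travel": [0, 0, -10], "roll": 0, "jaw": 54}, {"travel": [0, 0, -30], "roll": 0, "jaw": 56}, {"travel": [0, 0, -45], "roll": 0, "jaw": 60}, {"travel": [0, 0, -45], "roll": 0, "jaw": 60}, {"travel": [-10, 0, -50], "roll": 0, "jaw": 60}])

```text
clock: 45.9
tool_pos: [0.4571, -0.2516, 0.2507]
orientation: [180.0, -0.0, -90.0]
force: [1.0, -0.0, -0.5]
opening: 0.0602
gripper_force: 0.0
```

apply_moves(targets=[{"travel": [-40, 0, -40], "roll": 0, "jaw": 60}, {"travel": [-48, 0, 0], "roll": 0, "jaw": 60}, {"travel": [-48, 0, 0], "roll": 0, "jaw": 60}, {"travel": [-48, 0, 0], "roll": 0, "jaw": 60}, {"travel": [-48, 0, 0], "roll": 0, "jaw": 60}, {"travel": [-48, 0, 0], "roll": 0, "jaw": 60}, {"travel": [-30, 0, 0], "roll": 0, "jaw": 60}, {"travel": [0, 0, 0], "roll": 0, "jaw": 60}, {"travel": [0, 0, 0], "roll": 0, "jaw": 60}])

```text
clock: 46.8
tool_pos: [0.4576, 0.0546, 0.2845]
orientation: [-180.0, 0.0, -89.9]
force: [0.6, -0.6, -0.7]
opening: 0.0602
gripper_force: 0.0
```

```bash
python3 -c "
from buns import *
im=snap('top','t10');buns(im)
print('in basket');buns(im,(415,280,500,330),.063)
cv2.imwrite('pics/c10.png',cv2.resize(im[170:380,110:530],(800,400)))"
```

```text
in basket
bun 457 304 48.6 [ 0.4665 -0.3003  0.063 ]
```

View pics/c10.png

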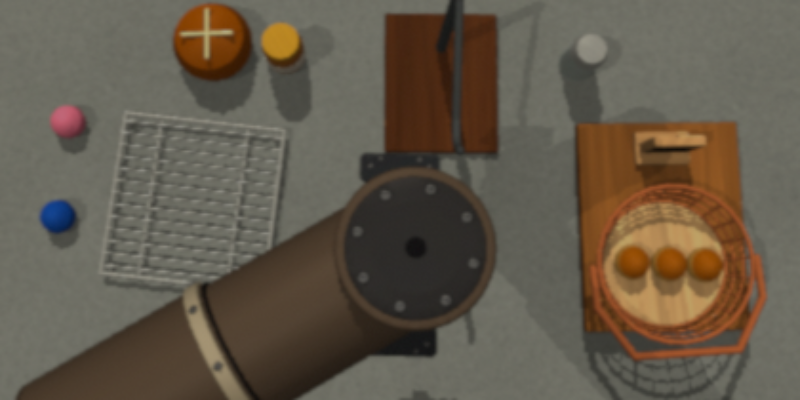

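The rack is empty and three buns stand in a row in the basket at (633,262), (670,263) and (707,264). The sign is square in front at (670,142), and the jar, shaker and loaf are unmoved.

```bash
python3 -c "
from plant import ctrl
print(ctrl.close_job())"
```

```text
the job is handed in; nothing more can be done
None
```

I handed the job in: the basket stands on the back half of the riser with all three buns in it and the sign square in front of it, though the hand-in returned no verdict.

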